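Take the spacer sleeve off the microscope boom rod

TASK

The aluminium spacer sleeve is still threaded on the boom rod of the microscope stand. Slide it off the rod's open end and lay it lengthwise in the groove of the empty V-rest, fully on the rest, lowering it gently rather than dropping it. Leave the lens barrel on the other rest and everything else on the bench where it is.

Things in the scene. Friction and masses are not known exactly. Their poses are not given: they have to be found in the camera images.
- sleeve: Plain aluminium tube, 70 mm long, 50 mm outside diameter, 30 mm bore, about 0.24 kg. Origin at its centre; its y axis is the tube's axis (both ends alike). At the start it hangs loosely, level, on the rod: the top of its bore rests on the rod, so its centre is 5 mm below the rod's axis.
- stand: Fixed boom stand: white foot 150 x 160 x 22 mm, column, grey clamp head (56 x 60 mm, top 198 mm up), level steel rod of 20 mm diameter, axis 170 mm up. Origin under the column on the bench, z up. The rod runs along its -y axis from the head (y = -30 mm, a fixed 34 mm collar to y = -44 mm) to the open end at y = -250 mm. Clamp knob to x = +68 mm. The sleeve's centre starts at y = -115 to -165 mm.
- rod_end (a point): Centre of the rod's open end face (stand frame 0, -250, 170 mm); its y axis runs back along the rod to the clamp head.
- rest: The empty V-rest, fixed: grey base plate 76 x 130 x 8 mm, on it a pale wooden block 38 mm wide, 100 mm long, its top a shallow open-ended groove along the rest's y axis between two rails (tops 45 mm above the bench, 28 mm apart inside, 38 mm over the outside: narrower than the sleeve, so fingers pass beside them). Origin under its centre on the bench, z up.
- rest_seat (a point): Where the sleeve's centre is when it lies in the groove of the empty rest: 65.7 mm above the bench, over the middle of the rest; y axis along the groove.
- other_rest: A second V-rest, identical, occupied by the lens barrel. Origin under its centre on the bench.
- lens_barrel: Black stepped lens barrel with a brass band, 90 mm long, 50 mm diameter, lying in the other rest. Origin on its axis, which is its y axis, 35 mm from its wide end. To be left alone.
- dish_stack: Three closed culture dishes in a stack, 93 mm diameter, 48 mm high; origin at the underside's centre. Bystander.
- dish: Open clear dish, 90 mm diameter, 15 mm high, on the bench under the rod; origin at the underside's centre. Bystander.
- jar: Closed specimen jar, 60 mm diameter, 85 mm high; origin at the underside's centre. Bystander.
- beaker: Glass beaker, 72 mm diameter, 90 mm high; origin at the underside's centre. Bystander.
- screwdriver: Screwdriver 170 mm long lying on the bench. Bystander.
- slide_box: Wooden slide box 90 x 170 x 34 mm; origin at the underside's centre. Bystander.
Mind the look-alikes: they are no part of the job. What is shaped like the sleeve but green is not meant.

How it is judged:
By the outcome, as a careful person would: the job done as asked, in the order asked, and still so for the second after the job is handed in, with the robot touching nothing.
It also fails if it takes over 40 s, if anything falls off the work surface, if the arm or the gripper's body presses on something with over 40 N, if the wrist force passes 120 N, or if a joint passes its speed limit or range.

ROBOT

A 7-joint arm with a two-finger parallel gripper is mounted at the origin on the work surface. World frame = base frame: x ahead of the robot, y to its left, z up, the work surface at z = 0. Lengths are in m, angles in rad, forces in N, time in s.
With the tool pointing down it reaches from about 0.4 to 0.85 m from the base axis. Payload 4.5 kg.
Tool frame: the origin (TCP) lies on the centre line of the jaws, within the pads' length; the fingertips stand 8 mm ahead of it and the grasp point (between the pads) lies 11 mm behind it; z points along the fingers, y is the line along which they close (so a half turn about z gives the same grasp; the last joint's range is limited). The gripper opens to 85 mm and grips with 20 to 120 N. Pads are 22 mm wide; open, the fingers measure 114 mm over their backs; the gripper's body (76 mm by 85 mm) begins 54 mm behind the grasp point. The pads swing forward as they close: fully open they stand 13 mm farther back than shut.
Start: joints at [-1.095, 0.689, -0.195, 1.565, 0.157, 0.902, -0.215], TCP at [0.267, 0.565, 0.239] pointing down, gripper open.
Joint ranges: [-3.01, 3.01], [-0.46, 2.08], [-1.47, 1.51], [0.13, 2.56], [-1, 4.14], [0.04, 2.09], [-2.66, 2.66]. Speed limits (rad/s): [2.57, 2.57, 3.14, 3.14, 3.14, 3.14, 3.14].

INTERFACE

Orientations are given as a unit quaternion [x, y, z, w].
In Python, from rig import monitor, eyes, ticket gives the robot as it stands.
- The arm moves only by the tool step_arm, never from a script. Its argument "moves" is a list of rows, each a list of 3 entries, a list of its own where there are three numbers: the shift along the tool's x, y, z in cm, then the turn, a rotation vector about the tool's x, y, z in rad, then the opening, from 0 (shut) to 1 (fully open). In form: [[[tx, ty, tz], [wx, wy, wz], gripper], ...]. A call has 1 to 10 rows; each row is the pose to reach, as a shift and turn from the pose commanded when the call began, along the tool's axes at that moment; what a row does not reach only later rows make up. A row lasts 1/10 s, in which the tool goes at most 50 mm and 8.59 degrees, less where a joint would pass 70% of its speed; a pose out of reach is approached as far as the arm can. A call with a gripper value outside its range is refused whole. The fingers move at their own pace and stop on an object; "force" is the grip in N (left out, the last holds). Time passes only in rows, so rows that repeat a pose let the fingers close. It gives the time, the measured TCP pose, the force, the opening and the grip force at its end, in the units of the state.
- monitor.sense(): the state, without advancing time (a new reading comes with each control period).
- eyes.camera(name): name is "scene" or "top"; returns the picture (480x640x3 uint8, red, green, blue); there is no depth.
- eyes.camera_model(name): a dict with "intrinsics" (3x3 intrinsics, pixels), "k1" (the pictures are not rectified: a ray, as slopes to the right and down, at radius r is drawn at 1 + k1 r^2 times it, then the intrinsics apply), "position" and "rotation" of the camera in the world. Camera axes: x right, y down, z forward; pixel columns grow to the right and rows downward; lengths in m; the calibration is good to about 2 mm. A picture is of the moment at which its call begins. camera_model takes no time and is no camera call.
- ticket.hand_in(): hands the job in; it is judged then, once.
The state is a dict: "t": time; "joint_pos": joint angles; "joint_vel": joint speeds; "joint_efforts": joint torques, N m; "ee_pos": TCP position; "tool_rot": TCP orientation; "contact_force": force on the tool from outside, world axes, zero at the start; "ft_torque": the same for the moment, N m; "opening": finger opening in m; "grasp_force": force on a finger pad.
Only numpy, scipy, OpenCV 4.12 (cv2) and the standard library are available. Lean on these libraries where they do the work, as an engineer would, in place of code of your own. Each camera call takes 0.05 s, during which the arm holds its last target. There are 200 camera calls.

## Working session

There is one attempt and no reset: what is moved stays moved. The work goes in short steps, Python scripts to look and compute and a tool call to move; the robot and the scene stay as the last step left them, time stands still between calls to the robot, and variables do not carry over. Pictures are saved under pics/ and viewed, at most 10 in all, crops included, and the job is handed in when it is done.

Besides the shell and the picture viewer there is one more tool, called after "Emit:" by a JSON object that holds its "name" and its "arguments", one argument or row to a line. step_arm: Moves the arm, as the interface text tells. Its arguments: {"type":"object","properties":{"moves":{"type":"array","items":{"type":"array"}},"force":{"type":"number"}},"required":["moves"]}

```bash
mkdir -p pics
python3 - <<'E'
from rig import monitor, eyes, ticket
import cv2
s=monitor.sense()
print(s)
for n in("scene","top"):
    print(n,eyes.camera_model(n)); cv2.imwrite(f"pics/{n}0.png",eyes.camera(n)[:,:,::-1])
E
```

```text
{'t': 0.0, 'joint_pos': array([-1.09522373,  0.6900148 , -0.194508  ,  1.5663798 ,  0.15729143,
        0.90253142, -0.215107  ]), 'joint_vel': array([-0.00130857, -0.0009421 , -0.0004099 ,  0.00155955, -0.00122466,
        0.0004943 , -0.0011243 ]), 'joint_efforts': array([ 1.12837311e-03, -5.39608169e+01, -1.26661576e+00, -1.58530086e+01,
        8.96551501e-03,  9.49816749e-03,  7.05608031e-06]), 'ee_pos': array([0.26697803, 0.5643708 , 0.23845515]), 'tool_rot': array([ 2.19059304e-01,  9.75711063e-01, -9.60453007e-04, -1.43269662e-04]), 'contact_force': array([-0.80669504, -0.12528928,  0.10611748]), 'ft_torque': array([-0.00231051, -0.01932325,  0.02781521]), 'grasp_force': 0.0, 'opening': 0.08550109461949557}
scene {'intrinsics': array([[491.81690615,   0.        , 316.75503608],
       [  0.        , 491.81690615, 244.67575169],
       [  0.        ,   0.        ,   1.        ]]), 'k1': 0.004392097059702504, 'position': array([1.01018327, 0.44225593, 1.15594   ]), 'rotation': array([ 0.33844248,  0.90209963, -0.2511537 , -0.09270797])}
top {'intrinsics': array([[458.50836299,   0.        , 320.21807771],
       [  0.        , 458.50836299, 233.84070457],
       [  0.        ,   0.        ,   1.        ]]), 'k1': -0.09072928780101411, 'position': array([ 0.38235206, -0.04007293,  1.09112629]), 'rotation': array([-0.70021422,  0.70480393, -0.0828232 ,  0.0780498 ])}
```

View pics/scene0.png

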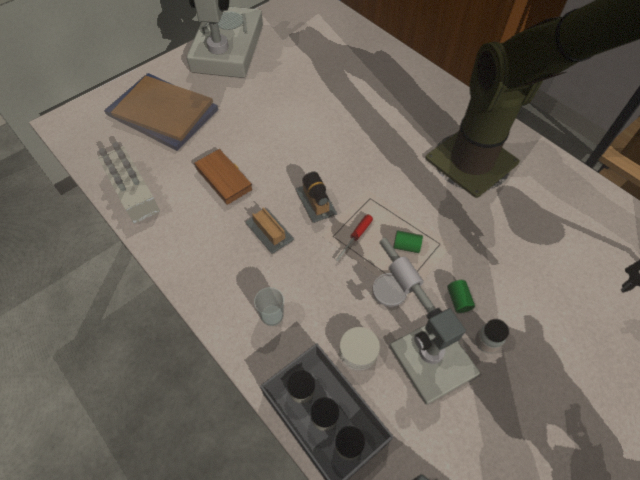

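View pics/top0.png

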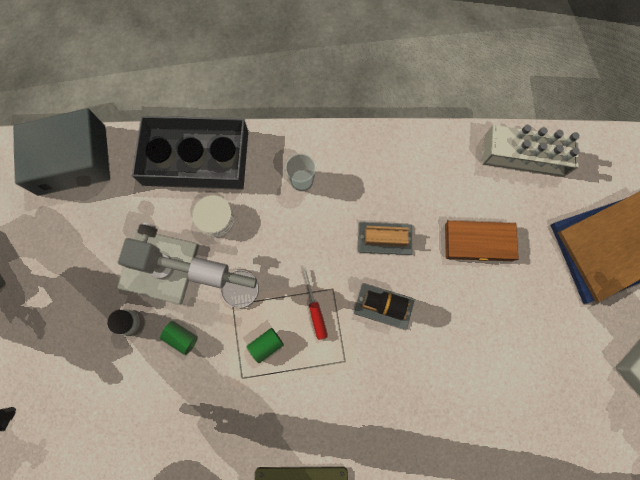

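The top view shows the aluminium sleeve on the rod at about (208,272), with the rod's open end near (257,283) and the empty rest at (386,238). The look-alikes are the green cylinders at (178,338) and (265,346), and the lens barrel at (387,303). The grey tube on the rod is the one that fits the description. I'll confirm it in an enlarged crop.

```bash
cat > h.py <<'E'
import numpy as np, cv2
from scipy.spatial.transform import Rotation as R
from rig import monitor, eyes, ticket
def cam(n):
    m=eyes.camera_model(n); return m,R.from_quat(m["rotation"]).as_matrix()
def at(n,px,z):
    m,r=cam(n); K=m["intrinsics"]; px=np.atleast_2d(px).astype(float)
    d=(px-K[:2,2])/K[0,0]; s=d.copy()
    for _ in range(10): s=d/(1+m["k1"]*(s**2).sum(1,keepdims=True))
    w=np.c_[s,np.ones(len(s))]@r.T
    return m["position"]+w*((z-m["position"][2])/w[:,2])[:,None]
def proj(n,P):
    m,r=cam(n); c=(np.atleast_2d(P)-m["position"])@r; s=c[:,:2]/c[:,2:]
    return s*(1+m["k1"]*(s**2).sum(1,keepdims=True))*m["intrinsics"][0,0]+m["intrinsics"][:2,2]
def crop(img,x,y,w,h,k): return cv2.resize(img[y:y+h,x:x+w],None,fx=k,fy=k,interpolation=cv2.INTER_CUBIC)
E
python3 - <<'E'
from h import *
t=cv2.imread("pics/top0.png");s=cv2.imread("pics/scene0.png")
a=crop(t,110,215,160,120,5)
cv2.imwrite("pics/c1.png",a)
b=np.vstack([np.hstack([crop(t,350,210,80,60,5),crop(s,240,195,80,60,5)]),np.hstack([crop(s,370,230,80,60,5),crop(s,400,270,80,60,5)])])
cv2.imwrite("pics/c2.png",b)
E
```

```text
(no output)
```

View pics/c1.png

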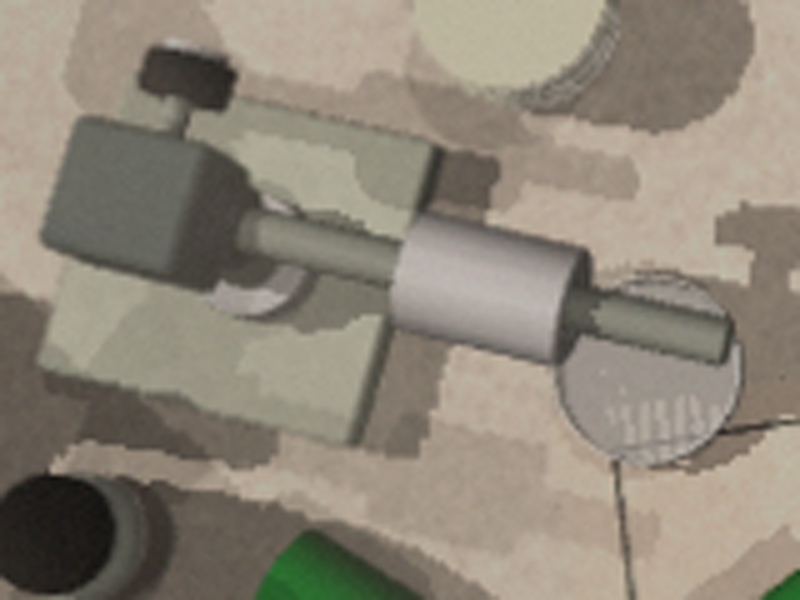

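View pics/c2.png

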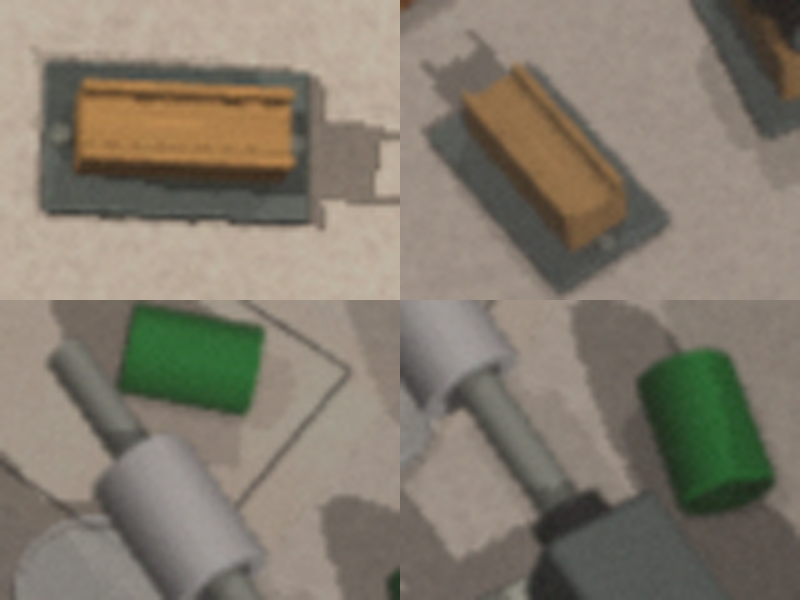

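The crop confirms the target. The plain grey tube on the rod is at about (208,272), and the green cylinders are separate. The empty rest's groove runs almost horizontally in the top view. Next I fit the stand and rest poses.

Run:
```python
from h import *
from scipy.optimize import least_squares
u=lambda pts,x,y:(np.array(pts,float)+.5)/5-.5+[x,y]
def W(p,L):
    c,s=np.cos(p[2]),np.sin(p[2]); L=np.array(L,float)/1000
    return np.c_[p[0]+c*L[:,0]-s*L[:,1],p[1]+s*L[:,0]+c*L[:,1],L[:,2]]
def fit(obs,p0):
    f=lambda p:np.concatenate([(proj(n,W(p,L))-px).ravel() for n,px,L in obs])
    r=least_squares(f,p0,loss='soft_l1'); print(r.x,np.degrees(r.x[2])); 
    print(np.round(r.fun.reshape(-1,2),1).tolist()); return r.x
# rod dir in world from top
a,b=at("top",u([(300,238),(727,339)],110,215),.17); d=b-a; print(a,b)
yaw=np.arctan2(d[1],d[0])+np.pi/2
p0=[*(b[:2]-.25*d[:2]/np.linalg.norm(d[:2])),yaw]
obs=[("top",u([(727,339),(350,260),(640,318.5)],110,215),[(0,-250,170),(0,-95,170),(0,-222,170)]),
 ("scene",u([(68,51)],370,230),[(0,-250,170)]),
 ("top",u([(440,148),(350,439)],110,215),[(75,-80,22),(-75,-80,22)]),
 ("top",u([(80,117),(203,140),(42,240)],110,215),[(28,30,198),(28,-30,198),(-28,30,198)])]
ps=fit(obs[:2],p0); ps=fit(obs,p0)
m=at("top",u([(408,269),(572,306)],110,215),.168); 
c,s=np.cos(ps[2]),np.sin(ps[2]);print("sleeve ends stand y",[(-s*(q[0]-ps[0])+c*(q[1]-ps[1])) for q in m],m)
print("rod_end",W(ps,[(0,-250,170)]))
q=at("top",u([(47,62),(308,74),(310,222),(40,213)],350,210),.008);print(q)
ro=[("top",u([(47,62),(308,74),(310,222),(40,213)],350,210),[(38,65,8),(38,-65,8),(-38,-65,8),(-38,65,8)]),
 ("scene",u([(27,132),(162,292),(268,218)],240,195),[(38,-65,8),(38,65,8),(-38,65,8)]),
 ("top",u([(85,80),(295,90)],350,210),[(19,50,45),(19,-50,45)])]
fit(ro,[*q.mean(0)[:2],0.])
print(eyes.camera_model,monitor.sense()['t'])
for n,px,z in(("top",(301,170),.09),("top",(212,216),.048),("top",(386,303),.066)):print(at(n,px,z))
```

```text
[0.53818876 0.26209316 0.17      ] [0.49630002 0.0851475  0.17      ]
[ 0.54842049  0.3327785  -0.20623433] -11.816356955690248
[[-1.4, -0.5], [0.4, 0.0], [2.5, 0.9], [0.2, 1.0]]
[ 0.55255329  0.33122079 -0.22611523] -12.955448453950492
[[-1.2, -0.1], [1.1, -1.1], [2.8, 1.0], [0.2, 0.7], [3.7, -0.4], [4.5, 2.8], [-3.2, -1.6], [-0.2, 0.2], [-4.0, 0.4]]
sleeve ends stand y [np.float64(-0.11731003796059832), np.float64(-0.18716609118826644)] [[0.52557167 0.21705369 0.168     ]
 [0.51019693 0.14890993 0.168     ]]
rod_end [[0.49650496 0.08758461 0.17      ]]
[[ 0.66279545 -0.14329994  0.008     ]
 [ 0.65608807 -0.27130892  0.008     ]
 [ 0.58244278 -0.26846101  0.008     ]
 [ 0.58779146 -0.13795585  0.008     ]]
[ 0.62317925 -0.20545386 -0.05464508] -3.130932733709584
[[-0.3, -0.7], [0.4, -0.6], [-0.1, 0.3], [0.2, -0.4], [0.3, -0.4], [0.0, -0.8], [1.4, -0.8], [-0.4, -0.2], [-0.2, -0.2]]
<function make.<locals>.<lambda> at 0x7f55e9ec4fe0> 0.1
[[ 0.76695611 -0.00422929  0.09      ]]
[[0.66919849 0.20767473 0.048     ]]
[[ 0.46116442 -0.19333139  0.066     ]]
```

Emit:
{"name": "step_arm", "arguments": {
  "moves": [
    [[-1,-0.6,-0.5],[0,0,0.03],1],
    [[-3,-1.8,-1],[0,0,0.1],1],
    [[-6,-3.6,-2],[0,0,0.2],1],
    [[-9,-5.5,-3],[0,0,0.31],1],
    [[-12,-7.3,-3],[0,0,0.42],1],
    [[-15,-9.1,-3],[0,0,0.52],1],
    [[-18,-10.9,-3],[0,0,0.63],1],
    [[-21,-12.8,-3],[0,0,0.73],1],
    [[-24,-14.6,-3],[0,0,0.84],1],
    [[-26,-15.8,-3],[0,0,0.9],1]
  ],
  "force": 40
}}

```text
t: 1.1
ee_pos: [0.4364, 0.3071, 0.2697]
tool_rot: [0.625, 0.781, -0.0, 0.001]
contact_force: [0.5, 0.0, -0.2]
opening: 0.0854
grasp_force: 0.0
```

```bash
cat >> h.py <<'E'
def go(x,y,z,yaw):
    "shift (cm) and turn from the measured pose to a tool-down pose, tool y axis at yaw deg"
    s=monitor.sense(); r=R.from_quat(s["tool_rot"]); c,n=np.cos(np.radians(yaw)),np.sin(np.radians(yaw))
    T=R.from_matrix(np.array([[-n*-1*-1*-1, c,0],[-c*1, n,0],[0,0,-1]])) if 0 else R.from_matrix(np.c_[[-(-n)*-1*-1*-1 if 0 else -n,c,0],[c,n,0],[0,0,-1]])
    print("t",s["t"],"tcp",s["ee_pos"].round(4),"yaw",np.degrees(np.arctan2(*r.as_matrix()[1::-1,1])).round(2),"tilt",r.as_matrix()[:,2].round(3),"F",s["contact_force"].round(1),"open",s["opening"],"grip",s["grasp_force"])
    print("shift cm",(r.inv().apply(np.array([x,y,z])-s["ee_pos"])*100).round(2),"turn",(r.inv()*T).as_rotvec().round(3))
E
sed -i 's/^    T=.*/    T=R.from_matrix(np.c_[[-n,c,0],[c,n,0],[0,0,-1]])/' h.py
python3 -c "
from h import *
go(.518,.183,.25,-13)"
```

```text
t 1.1 tcp [0.4364 0.3071 0.2697] yaw 12.61 tilt [ 0.001 -0.002 -1.   ] F [ 0.5  0.  -0.2] open 0.08538930687057773 grip 0.0
shift cm [-13.89   5.25   2.  ] turn [0.001 0.002 0.447]
```

Emit:
{"name": "step_arm", "arguments": {
  "moves": [
    [[-1.5,0.6,0],[0,0,0.05],1],
    [[-4,1.5,0],[0,0,0.13],1],
    [[-7,2.6,0.2],[0,0,0.22],1],
    [[-10,3.8,0.5],[0,0,0.32],1],
    [[-12,4.5,1],[0,0,0.4],1],
    [[-13.3,5,1.5],[0,0,0.44],1],
    [[-13.9,5.2,2],[0,0,0.447],1],
    [[-13.9,5.2,2],[0,0,0.447],1]
  ]
}}

```text
t: 1.9
ee_pos: [0.5163, 0.1875, 0.2483]
tool_rot: [0.78, 0.626, -0.001, -0.001]
contact_force: [-0.4, 0.7, -0.2]
opening: 0.0853
grasp_force: 0.0
```

```bash
python3 -c "
from h import *
go(.518,.183,.154,-13)
a=eyes.camera('top')[:,:,::-1];b=eyes.camera('scene')[:,:,::-1]
cv2.imwrite('pics/v3.png',np.hstack([crop(a,150,215,130,130,3),crop(b,350,200,130,130,3)]))
print(proj('top',[[.518,.183,.165]]),proj('scene',[[.518,.183,.165],[.4965,.0865,.17]]))"
```

```text
t 1.9 tcp [0.5163 0.1875 0.2483] yaw -12.45 tilt [-0.002 -0.    -1.   ] F [-0.4  0.7 -0.2] open 0.08526368722898849 grip 0.0
shift cm [-0.4   0.28  9.43] turn [-0.002  0.001  0.01 ]
[[207.86988755 272.25012329]] [[406.35726826 273.95649902]
 [383.12086361 240.21596423]]
```

View pics/v3.png

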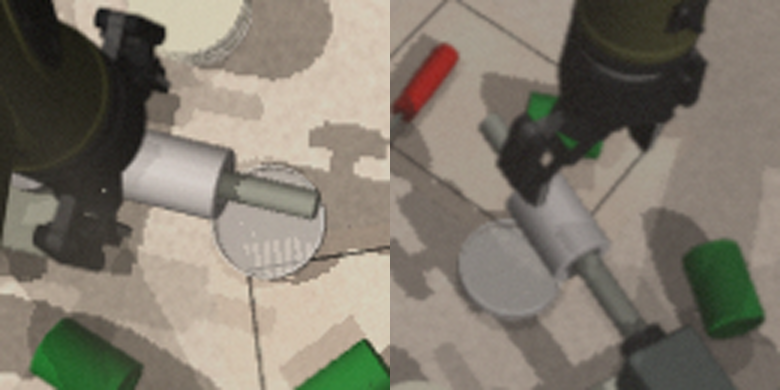

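The gripper is centred above the sleeve, and the projected sleeve centre matches both views. The rod, open dish and green pieces are clear of the fingers. I'll descend and grip.

Emit:
{"name": "step_arm", "arguments": {
  "moves": [
    [[-0.4,0.3,1],[0,0,0.01],1],
    [[-0.4,0.3,3],[0,0,0.01],1],
    [[-0.4,0.3,5],[0,0,0.01],1],
    [[-0.4,0.3,7],[0,0,0.01],1],
    [[-0.4,0.3,8.5],[0,0,0.01],1],
    [[-0.4,0.3,9.2],[0,0,0.01],1],
    [[-0.4,0.3,9.4],[0,0,0.01],1],
    [[-0.4,0.3,9.4],[0,0,0.01],1]
  ]
}}

```text
t: 2.8
ee_pos: [0.5191, 0.1831, 0.1554]
tool_rot: [0.783, 0.622, 0.0, -0.0]
contact_force: [-0.7, 0.5, -0.4]
opening: 0.0855
grasp_force: 0.0
```

```bash
python3 -c "
from h import *
go(.518,.183,.154,-13)"
```

```text
t 2.8 tcp [0.5191 0.1831 0.1554] yaw -13.05 tilt [ 0.  0. -1.] F [-0.7  0.5 -0.4] open 0.08551856900040578 grip 0.0
shift cm [-0.04 -0.1   0.14] turn [ 0.    -0.    -0.001]
```

Now I close.

Emit:
{"name": "step_arm", "arguments": {
  "moves": [
    [[0,-0.1,0.1],[0,0,0],0.65],
    [[0,-0.1,0.1],[0,0,0],0.6],
    [[0,-0.1,0.1],[0,0,0],0.5],
    [[0,-0.1,0.1],[0,0,0],0.4],
    [[0,-0.1,0.1],[0,0,0],0.4],
    [[0,-0.1,0.1],[0,0,0],0.4],
    [[0,-0.1,0.1],[0,0,0],0.4]
  ],
  "force": 40
}}

```text
t: 3.5
ee_pos: [0.5187, 0.1833, 0.155]
tool_rot: [0.783, 0.622, 0.001, 0.0]
contact_force: [-0.5, 0.6, 5.7]
opening: 0.0482
grasp_force: 42.2
```

```bash
python3 -c "
from h import *
go(.518,.183,.154,-13)"
```

```text
t 3.5 tcp [0.5187 0.1833 0.155 ] yaw -13.07 tilt [ 0.002  0.001 -1.   ] F [-0.5  0.6  5.7] open 0.04821106736156349 grip 42.221896768721194
shift cm [-0.04 -0.06  0.1 ] turn [ 0.002 -0.001 -0.001]
```

Emit:
{"name": "step_arm", "arguments": {
  "moves": [
    [[0,-0.1,-0.1],[0,0,0],0.4],
    [[0,-0.1,-0.3],[0,0,0],0.4],
    [[0,-0.1,-0.5],[0,0,0],0.4],
    [[0,-0.1,-0.5],[0,0,0],0.4],
    [[0,-0.1,-0.5],[0,0,0],0.4]
  ]
}}

```text
t: 4.0
ee_pos: [0.5166, 0.1833, 0.159]
tool_rot: [0.783, 0.622, -0.0, -0.0]
contact_force: [0.7, 0.4, -3.3]
opening: 0.0482
grasp_force: 41.7
```

```bash
python3 -c "
from h import *
go(.518,.183,.160,-13)
print(monitor.sense()['ft_torque'])"
```

```text
t 4.0 tcp [0.5166 0.1833 0.159 ] yaw -13.05 tilt [-0.001 -0.    -1.   ] F [ 0.7  0.4 -3.3] open 0.048184535777749435 grip 41.657641728004364
shift cm [-0.    0.15 -0.1 ] turn [-0.001  0.    -0.001]
[ 0.0029056   0.03541888 -0.04173859]
```

The sleeve hangs free in the grip, with about 3 N of weight. I'll slide it toward the open end.

Emit:
{"name": "step_arm", "arguments": {
  "moves": [
    [[0,0.2,-0.1],[0,0,0],0.4],
    [[-0.5,0.2,-0.1],[0,0,0],0.4],
    [[-1.2,0.2,-0.1],[0,0,0],0.4],
    [[-2,0.2,-0.1],[0,0,0],0.4],
    [[-3,0.2,-0.1],[0,0,0],0.4],
    [[-4,0.2,-0.1],[0,0,0],0.4],
    [[-4.5,0.2,-0.1],[0,0,0],0.4],
    [[-5,0.2,-0.1],[0,0,0],0.4],
    [[-5,0.2,-0.1],[0,0,0],0.4]
  ]
}}

```text
t: 4.9
ee_pos: [0.5075, 0.1333, 0.1603]
tool_rot: [0.783, 0.622, -0.0, 0.0]
contact_force: [0.3, -0.8, -3.3]
opening: 0.0478
grasp_force: 41.7
```

```bash
python3 -c "
from h import *
go(.4835,.03,.160,-13)
print(monitor.sense()['ft_torque'])
a=eyes.camera('top')[:,:,::-1];b=eyes.camera('scene')[:,:,::-1]
cv2.imwrite('pics/v4.png',np.hstack([crop(a,170,215,130,130,3),crop(b,340,190,130,130,3)]))"
```

```text
t 4.9 tcp [0.5075 0.1333 0.1603] yaw -13.13 tilt [-0. -0. -1.] F [ 0.3 -0.8 -3.3] open 0.047814460142506045 grip 41.714247652361394
shift cm [-1.061e+01  1.000e-02  4.000e-02] turn [-0.     0.    -0.002]
[ 0.00403611  0.00417031 -0.01059219]
```

View pics/v4.png

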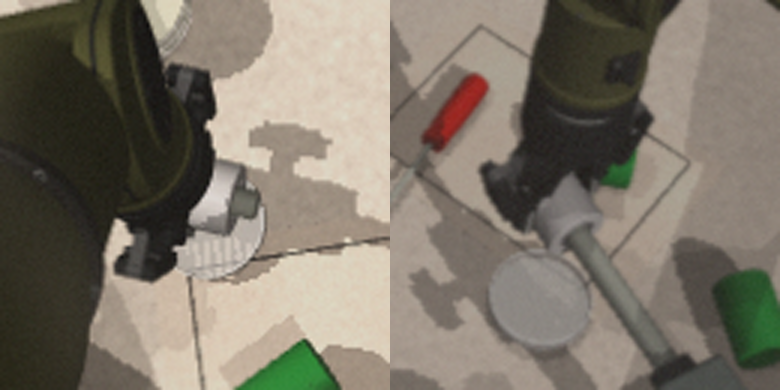

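The sleeve moves with the gripper. About 12 mm of rod now sticks out past it, and there's no side force. I'll continue off the end.

Emit:
{"name": "step_arm", "arguments": {
  "moves": [
    [[-0.5,0,0],[0,0,0],0.4],
    [[-1.5,0,0],[0,0,0],0.4],
    [[-2.8,0,0],[0,0,0],0.4],
    [[-4.2,0,0],[0,0,0],0.4],
    [[-5.6,0,0],[0,0,0],0.4],
    [[-7,0,0],[0,0,0],0.4],
    [[-8.5,0,0],[0,0,0],0.4],
    [[-10,0,0],[0,0,0],0.4],
    [[-11,0,0],[0,0,0],0.4],
    [[-11.5,0,0],[0,0,0],0.4]
  ]
}}

```text
t: 6.0
ee_pos: [0.4813, 0.0205, 0.1604]
tool_rot: [0.784, 0.621, -0.0, 0.0]
contact_force: [0.0, -0.3, -2.3]
opening: 0.048
grasp_force: 41.7
```

```bash
python3 -c "
from h import *
go(.623,-.2055,.160,-3.1)
print(monitor.sense()['ft_torque'])"
```

```text
t 6.0 tcp [0.4813 0.0205 0.1604] yaw -13.18 tilt [-0. -0. -1.] F [ 0.  -0.3 -2.3] open 0.047987833703009436 grip 41.71117715664536
shift cm [-18.78  18.95   0.04] turn [-0.     0.    -0.176]
[-0.00290221  0.04039604 -0.01652552]
```

Emit:
{"name": "step_arm", "arguments": {
  "moves": [
    [[-0.8,0.8,0],[0,0,-0.01],0.4],
    [[-2.5,2.5,0],[0,0,-0.02],0.4],
    [[-5,5,0],[0,0,-0.05],0.4],
    [[-7.5,7.6,0],[0,0,-0.07],0.4],
    [[-10,10.1,0],[0,0,-0.1],0.4],
    [[-12.5,12.6,0],[0,0,-0.12],0.4],
    [[-15,15.1,0],[0,0,-0.15],0.4],
    [[-17.2,17.4,0],[0,0,-0.17],0.4],
    [[-18.5,18.6,0],[0,0,-0.176],0.4],
    [[-18.8,18.9,0],[0,0,-0.176],0.4]
  ]
}}

```text
t: 7.0
ee_pos: [0.6241, -0.2072, 0.1599]
tool_rot: [0.726, 0.687, -0.0, 0.001]
contact_force: [-1.0, -0.4, -3.3]
opening: 0.0485
grasp_force: 42.1
```

Emit:
{"name": "step_arm", "arguments": {
  "moves": [
    [[0,0,0.5],[0,0,0],0.4],
    [[0,0,1.5],[0,0,0],0.4],
    [[0,0,3],[0,0,0],0.4],
    [[0,0,4.5],[0,0,0],0.4],
    [[0,0,5.5],[0,0,0],0.4],
    [[0,0,6],[0,0,0],0.4],
    [[0,0,6],[0,0,0],0.4]
  ]
}}

```text
t: 7.7
ee_pos: [0.6227, -0.2034, 0.0991]
tool_rot: [0.725, 0.689, -0.0, -0.001]
contact_force: [-0.8, -1.0, -2.6]
opening: 0.0481
grasp_force: 42.0
```

```bash
python3 -c "
from h import *
go(.623,-.2055,.0547,-3.1)
a=eyes.camera('top')[:,:,::-1];b=eyes.camera('scene')[:,:,::-1]
cv2.imwrite('pics/v5.png',np.hstack([crop(a,330,180,130,130,3),crop(b,215,165,130,130,3)]))
print(proj('top',[[.623,-.2055,.045]]),proj('scene',[[.623,-.2055,.045]]))"
```

```text
t 7.7 tcp [ 0.6227 -0.2034  0.0991] yaw -2.96 tilt [-0.002  0.001 -1.   ] F [-0.8 -1.  -2.6] open 0.04814755499769138 grip 42.00588475743075
shift cm [-0.21  0.05  4.44] turn [-0.002 -0.     0.002]
[[387.26023807 234.31920309]] [[268.56182503 221.49731782]]
```

View pics/v5.png

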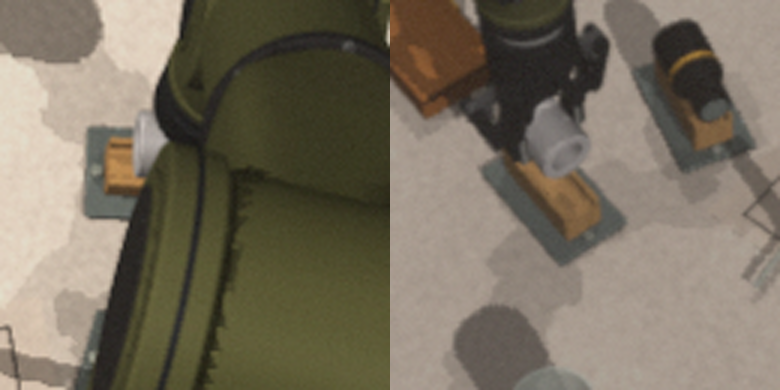

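The sleeve sits above the rest, aligned with the groove and held level. Its near face is at about (274,217) in the scene view. I'll check this against the prediction.

```bash
python3 -c "
from h import *
P=np.array([.6227,-.2034,.109]);g=np.array([.054,.9985,0])
print(proj('scene',[P+.035*g,P+.045*g]),proj('top',[P+.035*g,P+.045*g]))"
```

```text
[[274.83260149 217.01813665]
 [277.09744253 219.5581434 ]] [[374.84014983 227.19999891]
 [370.33018533 226.98666257]]
```

Emit:
{"name": "step_arm", "arguments": {
  "moves": [
    [[-0.2,0,0.5],[0,0,0],0.4],
    [[-0.2,0,1.5],[0,0,0],0.4],
    [[-0.2,0,2.4],[0,0,0],0.4],
    [[-0.2,0,3.1],[0,0,0],0.4],
    [[-0.2,0,3.6],[0,0,0],0.4],
    [[-0.2,0,3.8],[0,0,0],0.4],
    [[-0.2,0,3.9],[0,0,0],0.4],
    [[-0.2,0,3.9],[0,0,0],0.4]
  ]
}}

```text
t: 8.6
ee_pos: [0.6233, -0.2057, 0.0613]
tool_rot: [0.725, 0.688, 0.0, 0.0]
contact_force: [-0.2, -0.5, -3.1]
opening: 0.0479
grasp_force: 42.0
```

```bash
python3 -c "
from h import *
go(.623,-.2055,.0557,-3.1)"
```

```text
t 8.6 tcp [ 0.6233 -0.2057  0.0613] yaw -2.98 tilt [ 0. -0. -1.] F [-0.2 -0.5 -3.1] open 0.047901996251554224 grip 42.03689208398373
shift cm [ 0.02 -0.03  0.56] turn [ 0.    -0.     0.002]
```

The prediction matches to within 1 px. I'll lower it in 1 mm steps until it touches.

Emit:
{"name": "step_arm", "arguments": {
  "moves": [
    [[0,0,0.1],[0,0,0],0.4],
    [[0,0,0.2],[0,0,0],0.4],
    [[0,0,0.3],[0,0,0],0.4],
    [[0,0,0.4],[0,0,0],0.4],
    [[0,0,0.4],[0,0,0],0.4]
  ]
}}

```text
t: 9.1
ee_pos: [0.6231, -0.2056, 0.0571]
tool_rot: [0.725, 0.689, -0.0, -0.0]
contact_force: [0.4, 0.3, -2.7]
opening: 0.0483
grasp_force: 42.0
```

Emit:
{"name": "step_arm", "arguments": {
  "moves": [
    [[0,0,0.1],[0,0,0],0.4],
    [[0,0,0.15],[0,0,0],0.4],
    [[0,0,0.15],[0,0,0],0.4]
  ]
}}

```text
t: 9.4
ee_pos: [0.6233, -0.2057, 0.0562]
tool_rot: [0.725, 0.688, 0.0, 0.0]
contact_force: [-1.0, 0.3, 1.2]
opening: 0.0479
grasp_force: 42.6
```

Emit:
{"name": "step_arm", "arguments": {
  "moves": [
    [[0,0,0.05],[0,0,0],0.4],
    [[0,0,0.05],[0,0,0],0.4],
    [[0,0,0.05],[0,0,0],0.4]
  ]
}}

```text
t: 9.7
ee_pos: [0.6233, -0.2057, 0.0561]
tool_rot: [0.725, 0.688, 0.0, 0.0]
contact_force: [-1.0, 0.3, 5.5]
opening: 0.0478
grasp_force: 43.1
```

The sleeve is seated. I'll release slowly.

Emit:
{"name": "step_arm", "arguments": {
  "moves": [
    [[0,0,0],[0,0,0],0.58],
    [[0,0,0],[0,0,0],0.62],
    [[0,0,0],[0,0,0],0.7],
    [[0,0,0],[0,0,0],0.85],
    [[0,0,0],[0,0,0],1],
    [[0,0,0],[0,0,0],1],
    [[0,0,0],[0,0,0],1],
    [[0,0,0],[0,0,0],1]
  ]
}}

```text
t: 10.5
ee_pos: [0.6232, -0.2057, 0.0553]
tool_rot: [0.725, 0.688, 0.0, -0.0]
contact_force: [1.0, -0.7, -0.6]
opening: 0.0855
grasp_force: 0.0
```

Emit:
{"name": "step_arm", "arguments": {
  "moves": [
    [[0,0,-0.5],[0,0,0],1],
    [[0,0,-1.5],[0,0,0],1],
    [[0,0,-3],[0,0,0],1],
    [[0,0,-5],[0,0,0],1],
    [[0,0,-7],[0,0,0],1],
    [[0,0,-10],[0,0,0],1],
    [[0,0,-13],[0,0,0],1],
    [[0,0,-15],[0,0,0],1],
    [[0,0,-16],[0,0,0],1],
    [[0,0,-16],[0,0,0],1]
  ]
}}

```text
t: 11.5
ee_pos: [0.6242, -0.206, 0.2176]
tool_rot: [0.725, 0.688, 0.001, 0.002]
contact_force: [0.6, -0.7, -0.9]
opening: 0.0858
grasp_force: 0.0
```

```bash
python3 -c "
from h import *
go(.623,-.2055,.2,-3.1)
a=eyes.camera('top')[:,:,::-1];b=eyes.camera('scene')[:,:,::-1]
cv2.imwrite('pics/v6.png',np.hstack([crop(a,330,180,130,130,3),crop(b,215,165,130,130,3)]))
P=np.array([.623,-.2055,.0657]);g=np.array([.054,.9985,0])
print(proj('scene',[P+.035*g,P]),proj('top',[P+.035*g,P]))"
```

```text
t 11.5 tcp [ 0.6242 -0.206   0.2176] yaw -2.98 tilt [ 0.004 -0.001 -1.   ] F [ 0.6 -0.7 -0.9] open 0.0858059882919685 grip 0.0
shift cm [ 0.04 -0.13  1.76] turn [0.004 0.001 0.002]
[[275.48789771 225.80455857]
 [267.8917165  217.19836847]] [[373.45429149 231.58361595]
 [388.59039774 232.29781206]]
```

View pics/v6.png

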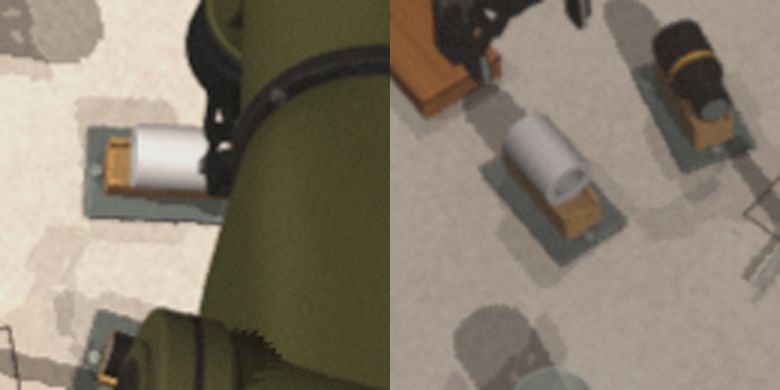

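The sleeve lies in the groove with its near face at about (275,226), as predicted. The lens barrel hasn't moved and the gripper is clear.

```bash
python3 -c "
from rig import ticket
print(ticket.hand_in())"
```

```text
the job is handed in; nothing more can be done
None
```

The sleeve is off the rod and lies lengthwise in the groove of the empty V-rest, lowered gently until it seated; the job was handed in at about 11.6 s on the robot's clock, and no verdict was returned.

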